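Tip the onions from the scoop into the bowl

ROBOT

A 7-joint arm with a two-finger parallel gripper is mounted at the origin on a cart in front of the work surface, level with it; the furniture and walls round the work are solid. World frame = base frame: x ahead of the robot, y to its left, z up, the work surface at z = 0. Lengths are in m, angles in rad, forces in N, time in s.
With the tool pointing down it reaches from about 0.425 to 0.825 m from the base axis. Payload 3.6 kg.
Tool frame: the origin (TCP) lies on the centre line of the jaws, within the pads' length; the fingertips stand 19 mm ahead of it and the grasp point (between the pads) is the TCP; z points along the fingers, y is the direction in which the jaws open and shut (so a half turn about z gives the same grasp; the last joint's range is limited). The gripper opens to 85 mm and grips with 20 to 120 N. Pads are 22 mm wide; open, the fingers measure 114 mm over their backs; the gripper's body (76 mm by 85 mm) begins 54 mm behind the grasp point. The pads swing forward as they close: fully open they stand 13 mm farther back than shut.
Start: joints at [1.109, 0.615, -0.013, 1.423, 0.008, 1.103, -0.04], TCP at [0.274, -0.589, 0.25] pointing down, gripper open.
Joint ranges: [-3.12, 3.12], [-0.3, 2.06], [-1.34, 1.32], [0.26, 2.42], [-1.36, 4.5], [0.01, 1.98], [-2.84, 2.84]. Speed limits (rad/s): [2.79, 2.79, 3.14, 3.14, 3.14, 3.14, 3.14].

INTERFACE

Orientations are given as a 3x3 rotation matrix whose columns are the frame's x, y, z axes.
In Python, from workcell import r gives the robot as it stands. The module is installed in compiled form; this text tells all that it offers.
- The arm moves only by the shell command python3 -m jog 'ROWS' [FORCE]. ROWS is JSON, a list of rows, each a list of 7 numbers: the shift along the tool's x, y, z in mm, then the turn, a rotation vector about the tool's x, y, z in rad, then the finger opening in mm, from 0 to 85.4. In form: [[tx, ty, tz, wx, wy, wz, grip], ...]. A call has 1 to 12 rows; each row shifts and turns the commanded pose from where the row before left it, along the tool's axes as they then stand; what a row does not reach is not made up. A row lasts 1/12 s, in which the tool goes at most 41.7 mm and 7.16 degrees, less where a joint would pass 70% of its speed; a pose out of reach is approached as far as the arm can. A call with a gripper value outside its range is refused whole. The fingers move at their own pace and stop on an object; FORCE is the grip in N (left out, the last holds). Time passes only in rows, so rows that do not move let the fingers close. It gives the time, the measured TCP pose, the force and the opening at its end, in the units of the state.
- r.get_obs(): the state, without advancing time (a new reading comes with each control period).
- r.get_image(name): name is "scene" or "side" or "wrist"; returns a dict with "frame" (480x640x3 uint8, red, green, blue), "fx", "fy", "cx", "cy" (pixels), "camera_from_world" (4x4, takes a point from world to camera coordinates). Camera axes: x right, y up, looking along -z (the intrinsics and any distortion apply to the point x, -y, -z); pixel columns grow to the right and rows downward; lengths in m; the calibration is good to about 2 mm. A picture is of the moment at which its call begins. There is no depth.
- r.finish_job(): hands the job in, once; it reports no verdict.
The state is a dict: "clock": time; "joint_pos": joint angles; "dq": joint speeds; "joint_efforts": joint torques, N m; "position": TCP position; "eef_rot": TCP orientation; "ft_force": force on the tool from outside, world axes, zero at the start; "wrist_torque": the same for the moment, N m; "opening": finger opening in m.
Only numpy, scipy, OpenCV 4.12 (cv2) and the standard library are available. Lean on these libraries where they do the work, as an engineer would, in place of code of your own. Each camera call takes 0.05 s, during which the arm holds its last target.

TASK

Take the flat metal scoop by its wooden handle, carry it level so that none of the three small onions on it falls off, and tip all of them gently, from close above, into the white bowl. Then lay the empty scoop down flat on the worktop, right way up, and let go. Do not touch the onions with the fingers, leave the bowl standing where it is, and leave the other things alone.

Things in the scene. Friction and masses are not known exactly. Their poses are not given: they have to be found in the camera images.
- scoop: flat aluminium scoop like a small dustpan: pan 130 mm long, 126 mm wide, 3 mm sheet, open at the front; side walls 30 mm high (16 mm over the front 40 mm), back wall 34 mm; straight level wooden handle behind, at first towards the robot. Origin: underside of the pan at its centre; x points to the open front, away from the handle, z up. 0.2 kg empty, about 0.3 kg loaded
- handle_grip (a point): point to grip: on the handle's middle line, 100 mm behind the scoop's origin and 47 mm above the pan's underside. The handle is a bar 22 mm wide (along the scoop's y) and 26 mm high, its underside 34 mm above the worktop, from 67 to 167 mm behind the origin. Axes as the scoop's
- scoop_lip (a point): middle of the scoop's open front edge, on the upper face of the pan, 65 mm in front of the origin and 3 mm above the underside; no raised edge there
- bowl: round open white ceramic bowl, 200 mm across the rim and 75 mm high, 0.7 kg, standing loose on the worktop. Origin: centre of its underside; z up. Shelves overhang the back of the worktop beyond x = 0.72 m, 0.4 m up, and a wall pier stands there at the left: keep the wrist clear of them while tipping
- onion_1_center (a point): centre of one of three alike small brown onions, 50 mm across and about 58 mm high, 35 g, standing on a small flat base (25 mm across) on the scoop; it starts to roll when the scoop leans about 20 to 25 degrees. Origin half-way up, 27 mm above its base
- onion_2_center (a point): centre of one of three alike small brown onions, 50 mm across and about 58 mm high, 35 g, standing on a small flat base (25 mm across) on the scoop; it starts to roll when the scoop leans about 20 to 25 degrees. Origin half-way up, 27 mm above its base
- onion_3_center (a point): centre of one of three alike small brown onions, 50 mm across and about 58 mm high, 35 g, standing on a small flat base (25 mm across) on the scoop; it starts to roll when the scoop leans about 20 to 25 degrees. Origin half-way up, 27 mm above its base
- mug_center (a point): bystander: teal mug, 68 x 99 mm, 73 mm high; point half-way up
- pot_center (a point): bystander: covered sugar bowl, 68 mm across, 70 mm high; point half-way up
- coffee_center (a point): bystander: glass coffee jar with wooden lid, 66 mm across, 106 mm high; point half-way up
Mind the look-alikes: they are no part of the job. What is shaped like the part that bears onion_2_center but blue or purple is not meant. Several things have the shape of the bowl; the one meant has the colours described above.

How it is judged:
On the way, in this order (a step that is already met when the one before it is completed fails the run):
1. the scoop is lifted level with all three onions on it (height (world z) of scoop above 0.05 m and angle between scoop's own z axis and vertical below 0.26 rad and x of onion_1_center in the frame of scoop between -0.075 and 0.075 m and y of onion_1_center in the frame of scoop between -0.075 and 0.075 m and z of onion_1_center in the frame of scoop between 0 and 0.08 m and x of onion_2_center in the frame of scoop between -0.075 and 0.075 m and y of onion_2_center in the frame of scoop between -0.075 and 0.075 m and z of onion_2_center in the frame of scoop between 0 and 0.08 m and x of onion_3_center in the frame of scoop between -0.075 and 0.075 m and y of onion_3_center in the frame of scoop between -0.075 and 0.075 m and z of onion_3_center in the frame of scoop between 0 and 0.08 m), for 0.2 s.
2. all three onions lie in the bowl (horizontal distance between each of onion_1_center, onion_2_center, onion_3_center and bowl below 0.09 m and height (world z) of each of onion_1_center, onion_2_center, onion_3_center below 0.085 m), for 0.2 s.
At the end, for the whole second after the job is handed in: All three onions lie still inside the bowl (centres within 90 mm of its axis and below 85 mm height); the bowl stands upright on the worktop (within 6 degrees); the empty scoop lies flat and still on the worktop, right way up (within 6 degrees, underside within 10 mm of the worktop), released (all of step 2 and linear speed of each of onion_1, onion_2, onion_3 below 0.03 m/s and angle between each of bowl, scoop's own z axis and vertical below 0.1 rad and height (world z) of each of bowl, scoop below 0.01 m and linear speed of scoop below 0.02 m/s and contact force between the fingers and scoop below 0.1 N); the robot touches nothing.
It fails at once if an onion is spilled: it has left the scoop's pan more than 120 mm from the bowl's axis ((horizontal distance between onion_1_center and bowl above 0.12 m and not (x of onion_1_center in the frame of scoop between -0.075 and 0.075 m and y of onion_1_center in the frame of scoop between -0.075 and 0.075 m and z of onion_1_center in the frame of scoop between 0 and 0.08 m)) or (horizontal distance between onion_2_center and bowl above 0.12 m and not (x of onion_2_center in the frame of scoop between -0.075 and 0.075 m and y of onion_2_center in the frame of scoop between -0.075 and 0.075 m and z of onion_2_center in the frame of scoop between 0 and 0.08 m)) or (horizontal distance between onion_3_center and bowl above 0.12 m and not (x of onion_3_center in the frame of scoop between -0.075 and 0.075 m and y of onion_3_center in the frame of scoop between -0.075 and 0.075 m and z of onion_3_center in the frame of scoop between 0 and 0.08 m))).
It fails at once if the scoop leans more than 23 degrees while an onion is still over 250 mm from the bowl's axis (angle between scoop's own z axis and vertical above 0.4 rad and horizontal distance between any of onion_1_center, onion_2_center, onion_3_center and bowl above 0.25 m).
It fails at once if an onion is thrown or dropped from high up (faster than 2 m/s) (linear speed of any of onion_1, onion_2, onion_3 above 2 m/s).
It fails at once if the fingers press on an onion (over 1 N) (contact force between the fingers and onion_1 above 1 N or contact force between the fingers and onion_2 above 1 N or contact force between the fingers and onion_3 above 1 N).
It fails at once if the bowl is shifted by more than 40 mm or tipped over 0.35 rad, or a bystander is shifted by more than 30 mm (distance of bowl from where it was at the start of the episode above 0.04 m or angle between bowl's own z axis and vertical above 0.35 rad or distance of any of mug_center, pot_center, coffee_center from where it was at the start of the episode above 0.03 m).
It also fails if it takes over 61 s, if anything falls off the work surface, if the arm or the gripper's body presses on something with over 40 N, if the wrist force passes 120 N, or if a joint passes its speed limit or range.

## Working session

There is one attempt and no reset: what is moved stays moved. The work goes in short steps, Python scripts to look and compute and a shell command to move; the robot and the scene stay as the last step left them, time stands still between calls to the robot, and variables do not carry over. Pictures are saved under pics/ and viewed, and the job is handed in when it is done.

```bash
mkdir -p pics
python3 - <<'E'
from workcell import r
import cv2,numpy as np
o=r.get_obs()
print(o['clock'],o['position'],o['eef_rot'],o['opening'],o['joint_pos'])
for n in ['scene','side','wrist']:
    d=r.get_image(n); cv2.imwrite(f'pics/{n}0.png',d['frame'][:,:,::-1]); print(n,d['fx'],d['fy'],d['cx'],d['cy'],{k:v for k,v in d.items() if k not in('frame',)} if n=='scene' else d['camera_from_world'])
E
```

```text
0.0 [ 0.27410088 -0.58857285  0.24910206] [[ 9.06484549e-01  4.22237332e-01 -1.18229649e-03]
 [ 4.22238981e-01 -9.06481459e-01  2.36801891e-03]
 [-7.18638669e-05 -2.64578422e-03 -9.99996497e-01]] 0.08520554864236965 [ 1.10846219  0.61595587 -0.01262027  1.42493583  0.00813869  1.10339854
 -0.04040782]
scene 510.0546167045312 510.0546167045312 319.9300441207566 241.70127190867044 {'fx': 510.0546167045312, 'fy': 510.0546167045312, 'cx': 319.9300441207566, 'cy': 241.70127190867044, 'camera_from_world': array([[-0.64670691, -0.7627363 , -0.00187313,  0.34323709],
       [ 0.58920272, -0.50112819,  0.63380651, -0.39832932],
       [-0.48436591,  0.40878339,  0.77348937, -1.02305024],
       [ 0.        ,  0.        ,  0.        ,  1.        ]])}
side 619.1415352851076 619.1415352851076 315.5699971828851 248.77599105620212 [[ 0.89923626 -0.4373156  -0.01136715 -0.52259071]
 [ 0.30417769  0.60637247  0.73470291 -0.20767587]
 [-0.31440431 -0.66412913  0.67829376 -1.83808154]
 [ 0.          0.          0.          1.        ]]
wrist 347.45838811031894 347.45838811031894 321.0281968755839 238.34674807635724 [[ 0.42268981 -0.90627189 -0.00213999 -0.64936407]
 [ 0.86509438  0.40418587 -0.29706143  0.03864194]
 [ 0.27008337  0.12371355  0.95485597 -0.37992195]
 [ 0.          0.          0.          1.        ]]
```

View pics/scene0.png

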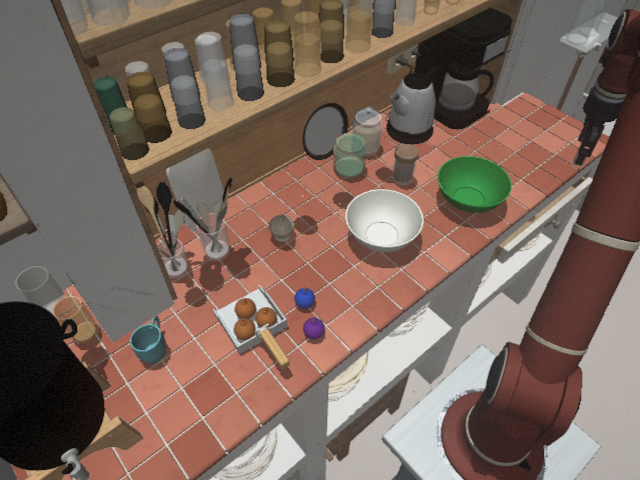

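View pics/side0.png

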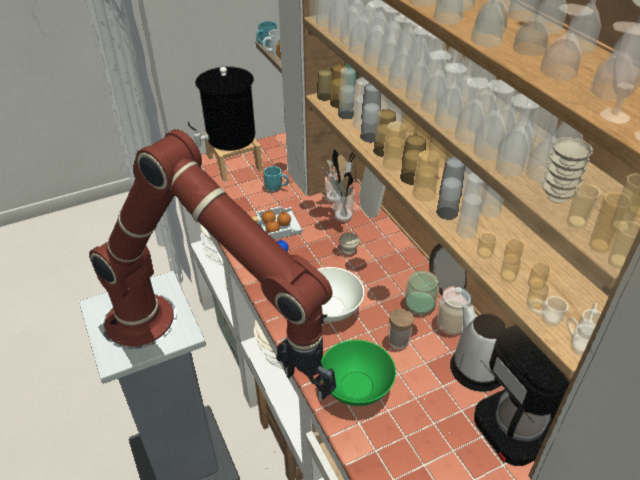

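View pics/wrist0.png

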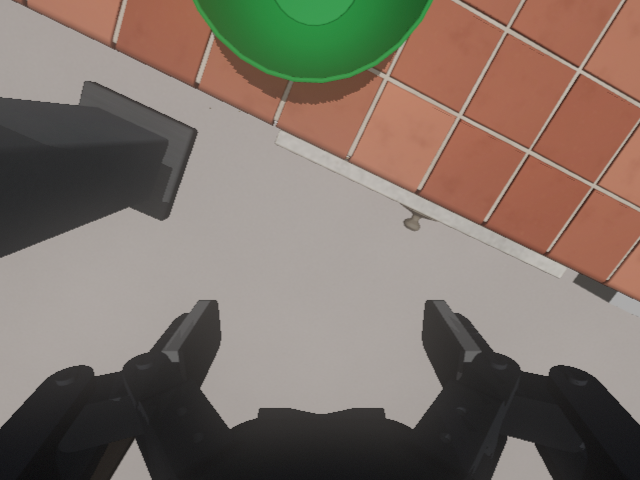

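The scene view shows the scoop with three onions near (250,320), its handle end at (285,362), the white bowl at (384,222), and blue and purple look-alikes at (305,299) and (314,328). Next I'll zoom in to measure.

```bash
cat > h.py <<'E'
import cv2,numpy as np
from workcell import r
def K(d): return d['fx'],d['fy'],d['cx'],d['cy']
def proj(d,P):
    P=np.atleast_2d(P); T=np.array(d['camera_from_world']); c=P@T[:3,:3].T+T[:3,3]
    fx,fy,cx,cy=K(d); return np.c_[cx+fx*c[:,0]/-c[:,2], cy+fy*-c[:,1]/-c[:,2]]
def unproj(d,uv,z):
    T=np.array(d['camera_from_world']);R=T[:3,:3];o=-R.T@T[:3,3]
    fx,fy,cx,cy=K(d); v=np.array([(uv[0]-cx)/fx,-(uv[1]-cy)/fy,-1.]);v=R.T@v
    return o+v*(z-o[2])/v[2]
def crop(f,x0,y0,x1,y1,s,name):
    c=cv2.resize(f[y0:y1,x0:x1,::-1],None,fx=s,fy=s,interpolation=cv2.INTER_CUBIC);cv2.imwrite(name,c)
E
python3 - <<'E'
from h import *
d=r.get_image('scene');f=d['frame']
crop(f,205,270,335,380,6,'pics/sc1.png')
crop(f,330,170,440,270,6,'pics/bowl1.png')
d2=r.get_image('side');crop(d2['frame'],240,190,370,330,4,'pics/sd1.png')
E
```

```text
(no output)
```

View pics/sc1.png

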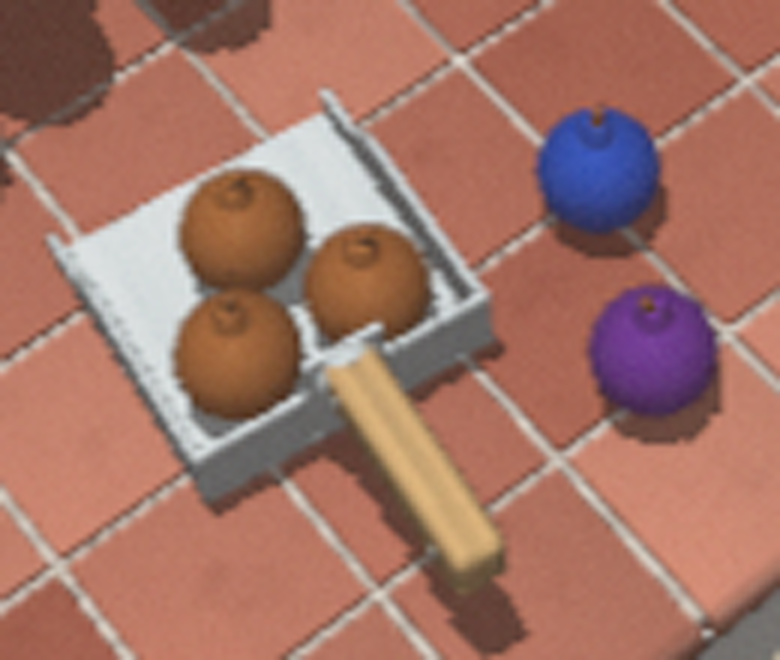

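View pics/bowl1.png

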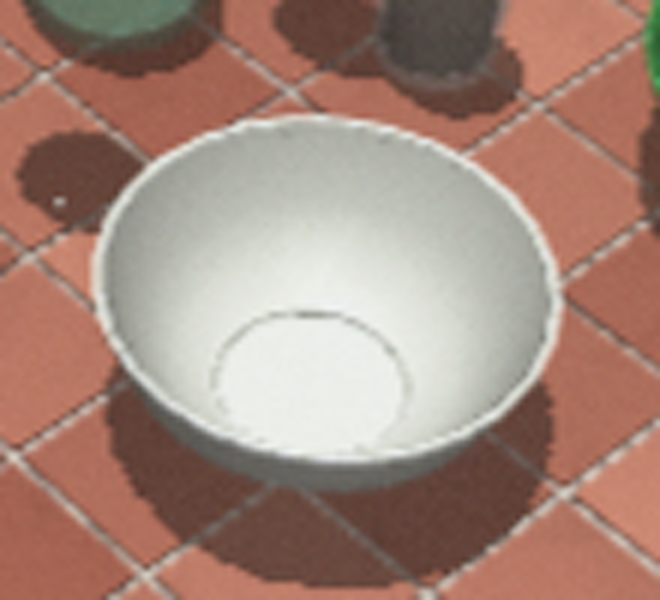

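View pics/sd1.png

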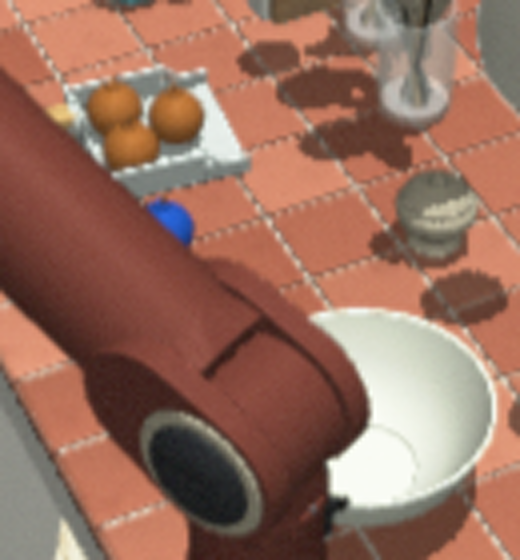

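```bash
cat > fit.py <<'E'
from h import *
from scipy.optimize import least_squares
d=r.get_image('scene')
px=lambda a:np.array(a,float)/6+[205,270]
M=[((-.065,.063,.034),(190,458)),((-.065,-.063,.034),(490,295)),((.065,.063,.016),(52,240)),((.065,-.063,.016),(325,92)),
 ((-.167,-.011,.060),(502,540)),((-.167,.011,.060),(455,577)),((-.067,.011,.060),(328,376)),((-.067,-.011,.060),(372,350)),((-.065,.063,0),(213,505)),((-.065,-.063,0),(492,340))]
L=np.array([m[0] for m in M]);U=np.array([px(m[1]) for m in M])
def W(p,L):
    c,s=np.cos(p[2]),np.sin(p[2]);return np.c_[p[0]+c*L[:,0]-s*L[:,1],p[1]+s*L[:,0]+c*L[:,1],L[:,2]]
s=least_squares(lambda p:(proj(d,W(p,L))-U).ravel(),[.5,.2,0])
print('scoop',s.x,np.degrees(s.x[2]));print((s.fun.reshape(-1,2)).round(1).tolist())
print('grip',W(s.x,np.array([[-.1,0,.047]])))
def rim(p): 
    t=np.radians(np.arange(0,360,5));return np.c_[p[0]+.1*np.cos(t),p[1]+.1*np.sin(t),np.full(t.size,.075)]
B=np.array([[95,280],[560,300],[330,115],[330,465]])/6.+[330,170]
def fb(p):
    q=proj(d,rim(p));return np.array([q[:,0].min()-B[0,0],q[:,0].max()-B[1,0],q[:,1].min()-B[2,1],q[:,1].max()-B[3,1]])
b=least_squares(fb,[.6,-.1]);print('bowl',b.x,b.fun)
for n,c in dict(o1=(242,228),o2=(237,352),o3=(368,282),blue=(600,170),purp=(652,350)).items():
    print(n,unproj(d,px(c),.030))
for n,c in dict(mug=(148,345),pot=(281,229),cof=(404,166)).items(): print(n,unproj(d,c,.035))
E
python3 fit.py
```

```text
scoop [ 0.53892873  0.20727998 -0.1205604 ] -6.907602331415119
[[0.9, 1.3], [0.3, 0.8], [-0.8, -0.5], [0.6, -0.3], [1.5, 0.9], [0.2, 0.1], [-1.9, -1.9], [-0.5, -2.4], [-1.0, 0.6], [0.7, 0.9]]
grip [[0.43965459 0.21930684 0.047     ]]
bowl [ 0.52387703 -0.21070059] [-0.48839201  0.484239    0.04495178 -0.09503839]
o1 [0.55675506 0.20521486 0.03      ]
o2 [0.51313624 0.23803989 0.03      ]
o3 [0.50569268 0.18238802 0.03      ]
blue [0.48755457 0.08268408 0.03      ]
purp [0.41271423 0.11853825 0.03      ]
mug [0.61417262 0.42417733 0.035     ]
pot [ 0.69185999 -0.00335444  0.035     ]
cof [ 0.65201025 -0.42381633  0.035     ]
```

```bash
cat > plan.py <<'E'
# plan(p_target, R_target, n): suggest rows in tool axes; prints
import numpy as np
from scipy.spatial.transform import Rotation as Ro
def plan(p,R,wps):
    p=np.array(p,float);R=np.array(R,float)
    for (pt,Rt,n,g) in wps:
        pt=np.array(pt);w=Ro.from_matrix(R.T@Rt).as_rotvec()/n
        for i in range(n):
            s=R.T@((pt-p)/(n-i))*1000
            s=np.round(s,0);wr=np.round(w,3)
            print([*s.tolist(),*wr.tolist(),g])
            p=p+R@s/1000;R=R@Ro.from_rotvec(wr).as_matrix()
        print('--',p.round(4),R.round(3).tolist())
    return p,R
def toolR(yaw_scoop,pitch=0):
    "tool rot with tool x=-scoop x, z=-scoop z; pitch>0: lip down"
    c,s=np.cos(yaw_scoop),np.sin(yaw_scoop)
    S=Ro.from_euler('ZY',[yaw_scoop,pitch]).as_matrix()
    return np.c_[-S[:,0],S[:,1],-S[:,2]]
E
python3 - <<'E'
from plan import *;from workcell import r
o=r.get_obs();R0=np.array(o['eef_rot'])
Rt=toolR(-.1206)
w=Ro.from_matrix(Rt).as_matrix()
mid=Ro.from_euler('z',1.25).as_matrix()@R0
plan(o['position'],R0,[((.50,-.32,.25),mid,12,85),((.435,.219,.20),Rt,14,85)])
E
```

```text
[27.0, -12.0, 0.0, 0.0, -0.0, -0.104, 85]
[28.0, -10.0, 0.0, 0.0, -0.0, -0.104, 85]
[28.0, -7.0, 0.0, 0.0, -0.0, -0.104, 85]
[29.0, -4.0, 0.0, 0.0, -0.0, -0.104, 85]
[29.0, -1.0, 0.0, 0.0, -0.0, -0.104, 85]
[29.0, 3.0, 0.0, 0.0, -0.0, -0.104, 85]
[29.0, 6.0, 0.0, 0.0, -0.0, -0.104, 85]
[28.0, 8.0, 0.0, 0.0, -0.0, -0.104, 85]
[27.0, 11.0, 0.0, 0.0, -0.0, -0.104, 85]
[26.0, 14.0, 0.0, 0.0, -0.0, -0.104, 85]
[24.0, 17.0, 0.0, 0.0, -0.0, -0.104, 85]
[22.0, 19.0, 0.0, 0.0, -0.0, -0.104, 85]
-- [ 0.5001 -0.3197  0.25  ] [[-0.113, 0.994, -0.0], [0.994, 0.113, 0.001], [0.001, -0.0, -1.0]]
[39.0, -0.0, 4.0, 0.0, -0.0, -0.096, 85]
[39.0, 3.0, 4.0, 0.0, -0.0, -0.096, 85]
[38.0, 7.0, 4.0, 0.0, -0.0, -0.096, 85]
[37.0, 11.0, 4.0, 0.0, -0.0, -0.096, 85]
[36.0, 14.0, 3.0, 0.0, -0.0, -0.096, 85]
[34.0, 18.0, 4.0, 0.0, -0.0, -0.096, 85]
[33.0, 21.0, 3.0, 0.0, -0.0, -0.096, 85]
[30.0, 24.0, 4.0, 0.0, -0.0, -0.096, 85]
[28.0, 27.0, 3.0, 0.0, -0.0, -0.096, 85]
[26.0, 29.0, 4.0, 0.0, -0.0, -0.096, 85]
[22.0, 31.0, 3.0, 0.0, -0.0, -0.096, 85]
[19.0, 34.0, 4.0, 0.0, -0.0, -0.096, 85]
[16.0, 35.0, 3.0, 0.0, -0.0, -0.096, 85]
[13.0, 37.0, 4.0, 0.0, -0.0, -0.096, 85]
-- [0.4353 0.2189 0.1995] [[-0.994, 0.113, -0.0], [0.113, 0.994, 0.001], [0.0, 0.001, -1.0]]
```

```bash
python3 -m jog '[[27,-12,0,0,0,-0.104,85],[28,-10,0,0,0,-0.104,85],[28,-7,0,0,0,-0.104,85],[29,-4,0,0,0,-0.104,85],[29,-1,0,0,0,-0.104,85],[29,3,0,0,0,-0.104,85],[29,6,0,0,0,-0.104,85],[28,8,0,0,0,-0.104,85],[27,11,0,0,0,-0.104,85],[26,14,0,0,0,-0.104,85],[24,17,0,0,0,-0.104,85],[22,19,0,0,0,-0.104,85]]'
python3 -c "
from workcell import r;print(r.get_obs()['joint_pos'])"
```

```text
clock: 1.3
position: [0.5009, -0.3188, 0.2505]
eef_rot: [[-0.118, 0.993, 0.0], [0.993, 0.118, -0.0], [-0.0, 0.0, -1.0]]
ft_force: [0.7, -0.2, 0.7]
opening: 0.0852
[ 0.75764077  0.54804157 -0.36785786  1.58702903  0.21829984  1.0470755
  0.44733435]
```

```bash
python3 -m jog '[[39,0,4,0,0,-0.096,85],[39,3,4,0,0,-0.096,85],[38,7,4,0,0,-0.096,85],[37,11,4,0,0,-0.096,85],[36,14,3,0,0,-0.096,85],[34,18,4,0,0,-0.096,85],[33,21,3,0,0,-0.096,85],[30,24,4,0,0,-0.096,85],[28,27,3,0,0,-0.096,85],[26,29,4,0,0,-0.096,85],[22,31,3,0,0,-0.096,85],[19,34,4,0,0,-0.096,85]]'
python3 -c "
from workcell import r;print(r.get_obs()['joint_pos'])"
python3 -m jog '[[16,35,3,0,0,-0.096,85],[13,37,4,0,0,-0.09,85],[0,0,0,0,0,0,85]]'
python3 - <<'E'
from h import *
print(r.get_obs()['joint_pos'])
d=r.get_image('wrist');cv2.imwrite('pics/w2.png',d['frame'][:,:,::-1])
d=r.get_image('side');crop(d['frame'],140,150,340,300,4,'pics/s2.png')
E
```

```text
clock: 2.3
position: [0.4449, 0.143, 0.2065]
eef_rot: [[-0.955, 0.297, 0.001], [0.297, 0.955, -0.0], [-0.001, -0.0, -1.0]]
ft_force: [1.3, -0.3, -0.6]
opening: 0.0846
[ 0.14063057  0.4740423  -0.71185881  1.97638017  0.41392968  0.83794814
  0.46913907]
clock: 2.55
position: [0.433, 0.2284, 0.2002]
eef_rot: [[-0.995, 0.104, 0.0], [0.104, 0.995, 0.009], [0.0, 0.009, -1.0]]
ft_force: [-0.3, 0.2, 0.8]
opening: 0.0849
[-0.01454456  0.52666154 -0.75392108  1.93044948  0.46220256  0.85851953
  0.45772198]
```

View pics/w2.png

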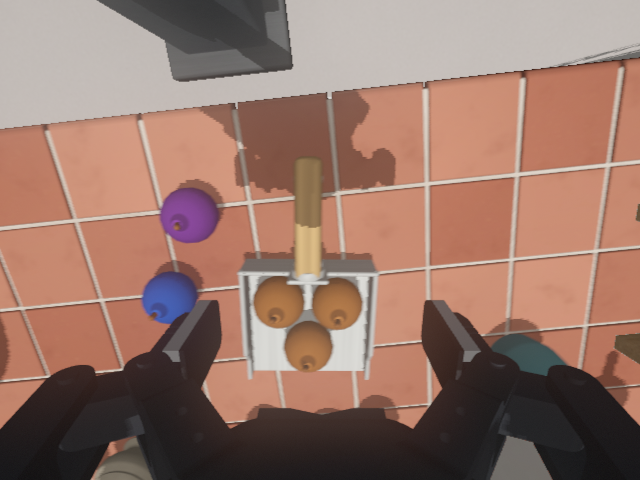

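View pics/s2.png

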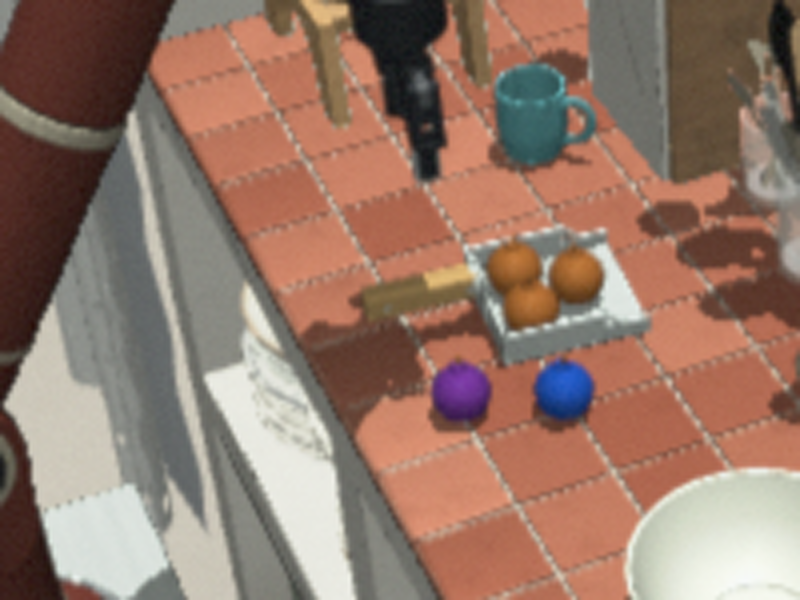

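```bash
cat >> fit.py <<'E'
print('--- joint')
dw=r.get_image('wrist');ds=r.get_image('side')
Mw=[((-.167,-.011,.060),(297,158)),((-.167,.011,.060),(321,158)),((-.065,-.063,.034),(241,261)),((-.065,.063,.034),(378,261)),((.065,-.063,.016),(249,378)),((.065,.063,.016),(368,378))]
Ms=[((-.065,-.063,0),(140+505/4,150+362/4)),((.065,-.063,0),(140+648/4,150+328/4)),((.065,.063,.016),(140+605/4,150+232/4))]
keep=[0,1,2,3,4,5,8,9]
def res(p):
    a=(proj(d,W(p,L[keep]))-U[keep])
    b=proj(dw,W(p,np.array([m[0] for m in Mw])))-np.array([m[1] for m in Mw])
    c=proj(ds,W(p,np.array([m[0] for m in Ms])))-np.array([m[1] for m in Ms])
    return np.r_[a,b,c].ravel()
s=least_squares(res,s.x,loss='soft_l1');print(s.x,np.degrees(s.x[2]),res(s.x).reshape(-1,2).round(1).tolist())
print('grip',W(s.x,np.array([[-.1,0,.047]])))
E
python3 fit.py|sed -n '/joint/,$p'
```

```text
--- joint
[ 0.54220862  0.19669887 -0.13155925] -7.537789671948701 [[3.6, -2.6], [2.9, -2.3], [2.4, -4.2], [3.7, -3.4], [3.7, -2.7], [2.5, -3.6], [1.6, -3.2], [3.3, -2.3], [0.1, -4.0], [6.0, -3.6], [0.8, 7.5], [4.6, 9.2], [3.3, -1.5], [3.7, -0.1], [0.9, 1.8], [2.0, 1.9], [1.8, 0.3]]
grip [[0.44307277 0.20981688 0.047     ]]
```

```bash
cat >> fit.py <<'E'
print('--- sep')
print(r.get_obs()['position'],r.get_obs()['eef_rot'][:,1])
for nm,dd,LL,UU in (('scene',d,L[keep],U[keep]),('wrist',dw,np.array([m[0] for m in Mw]),np.array([m[1] for m in Mw])),('side',ds,np.array([m[0] for m in Ms]),np.array([m[1] for m in Ms]))):
    q=least_squares(lambda p:(proj(dd,W(p,LL))-UU).ravel(),s.x);print(nm,q.x,q.fun.reshape(-1,2).round(1).tolist())
for nm,dd in (('scene',d),('wrist',dw),('side',ds)): print(nm,dd['fx'],dd['cx'],[k for k in dd])
E
python3 fit.py|sed -n '/sep/,$p'
```

```text
--- sep
[0.43601261 0.2171347  0.19935309] [ 1.22546051e-01  9.92462486e-01 -8.23970320e-04]
scene [ 0.54046818  0.20701209 -0.12065857] [[0.6, 0.7], [-0.1, 0.3], [-1.1, -1.0], [0.3, -0.7], [1.1, 0.3], [-0.1, -0.5], [-1.3, 0.1], [0.4, 0.4]]
wrist [ 0.54182021  0.19175279 -0.13823441] [[-3.1, -4.9], [2.7, -4.5], [-2.2, 6.5], [1.6, 8.7], [0.4, -2.3], [0.8, -0.6]]
side [ 0.54010235  0.20554681 -0.11984243] [[-0.5, 0.5], [0.5, 0.4], [-0.0, -1.1]]
scene 510.0546167045312 319.9300441207566 ['frame', 'fx', 'fy', 'cx', 'cy', 'camera_from_world']
wrist 347.45838811031894 321.0281968755839 ['frame', 'fx', 'fy', 'cx', 'cy', 'camera_from_world']
side 619.1415352851076 315.5699971828851 ['frame', 'fx', 'fy', 'cx', 'cy', 'camera_from_world']
```

Scene and side agree. The wrist picture was taken while the arm was still settling, so I'll check with a fresh one and an overlay.

Run:
```python
from h import *
d=r.get_image('wrist');f=d['frame'][:,:,::-1].copy()
x,y,a=.5403,.2065,-.1205
def W(L):
    L=np.array(L);c,s=np.cos(a),np.sin(a);return np.c_[x+c*L[:,0]-s*L[:,1],y+s*L[:,0]+c*L[:,1],L[:,2]]
P=W([(-.167,-.011,.060),(-.167,.011,.060),(-.067,.011,.06),(-.067,-.011,.06)])
Q=W([(-.065,-.063,.034),(-.065,.063,.034)]);S=W([(.065,-.063,.003),(.065,.063,.003)])
for p in np.r_[P,Q,S]:
    u=proj(d,p)[0];cv2.circle(f,tuple(int(round(t)) for t in u),2,(0,255,0),-1)
cv2.imwrite('pics/w3.png',cv2.resize(f[130:430,180:440],None,fx=2,fy=2));print(r.get_obs()['position'],r.get_obs()['clock'])
```

```text
[0.43592423 0.21738997 0.19940107] 3.0
```

View pics/w3.png

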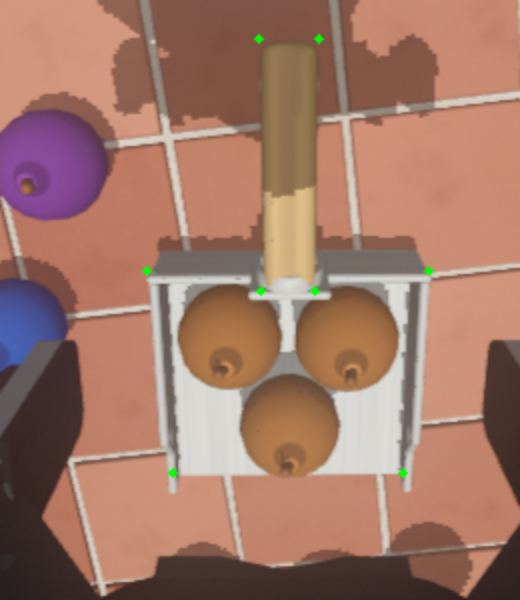

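```bash
python3 -m jog '[[-5,1,20,0,0,0,55],[-5,1,25,0,0,0,55],[0,0,25,0,0,0,55],[0,0,25,0,0,0,55],[0,0,20,0,0,0,55],[0,0,15,0,0,0,55],[0,0,10,0,0,0,55],[0,0,7,0,0,0,55],[0,0,5,0,0,0,55],[0,0,0,0,0,0,55],[0,0,0,0,0,0,55]]'
python3 - <<'E'
from h import *
d=r.get_image('wrist');cv2.imwrite('pics/w4.png',d['frame'][:,:,::-1])
d=r.get_image('side');crop(d['frame'],190,170,320,280,6,'pics/s4.png');print(r.get_obs()['position'],r.get_obs()['eef_rot'])
E
```

```text
clock: 3.92
position: [0.446, 0.2197, 0.0478]
eef_rot: [[-0.993, 0.12, 0.001], [0.12, 0.993, 0.001], [-0.001, 0.001, -1.0]]
ft_force: [-0.5, -0.4, 0.6]
opening: 0.0551
[0.44613455 0.21979    0.04809711] [[-9.92816514e-01  1.19638106e-01  1.44679765e-03]
 [ 1.19639403e-01  9.92817052e-01  8.45380667e-04]
 [-1.33526564e-03  1.01240189e-03 -9.99998596e-01]]
```

View pics/w4.png

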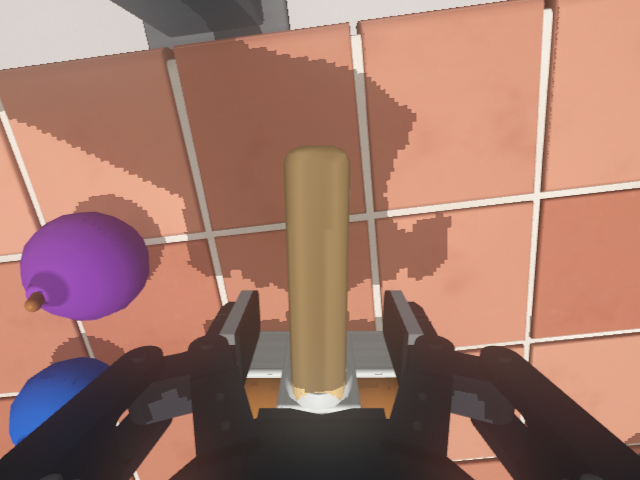

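View pics/s4.png

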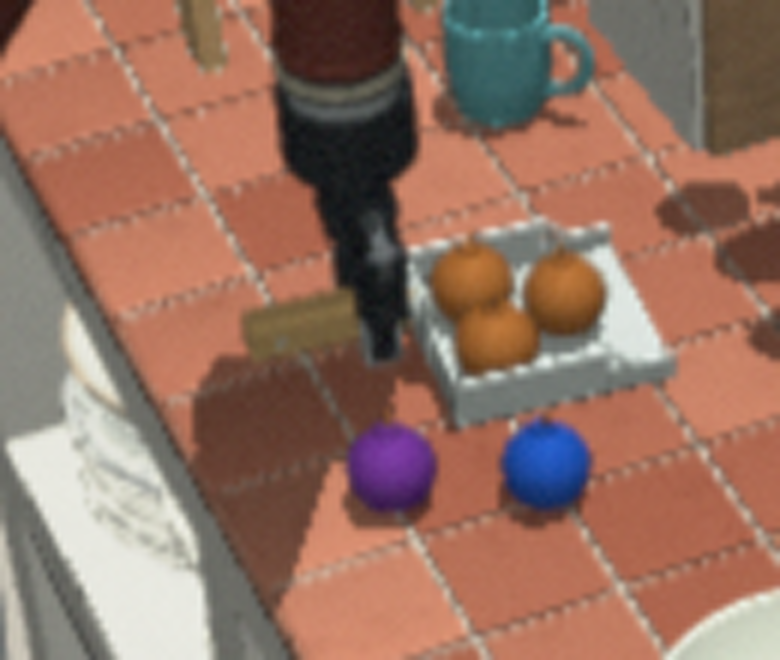

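The handle sits centred between the pads (column 318 in the wrist picture), and all three onions are still in the pan. Closing the fingers, then a small lift.

```bash
python3 -m jog '[[0,0,0,0,0,0,40],[0,0,0,0,0,0,30],[0,0,0,0,0,0,20],[0,0,0,0,0,0,10],[0,0,0,0,0,0,5],[0,0,0,0,0,0,5],[0,0,0,0,0,0,5],[0,0,0,0,0,0,5]]' 110
python3 -m jog '[[0,0,-2,0,0,0,5],[0,0,-4,0,0,0,5],[0,0,-6,0,0,0,5],[0,0,-8,0,0,0,5],[0,0,-8,0,0,0,5],[0,0,-6,0,0,0,5],[0,0,-4,0,0,0,5],[0,0,-2,0,0,0,5],[0,0,0,0,0,0,5]]'
python3 - <<'E'
from h import *
d=r.get_image('side');crop(d['frame'],190,170,320,280,6,'pics/s5.png');print(r.get_obs()['position'],r.get_obs()['joint_pos'],r.get_obs()['wrist_torque'])
d=r.get_image('scene');crop(d['frame'],205,270,335,380,6,'pics/sc5.png')
E
```

```text
clock: 4.68
position: [0.4457, 0.2194, 0.048]
eef_rot: [[-0.993, 0.12, 0.001], [0.12, 0.993, -0.0], [-0.001, -0.0, -1.0]]
ft_force: [-0.8, -1.2, 6.2]
opening: 0.0207
clock: 5.43
position: [0.4459, 0.2196, 0.0879]
eef_rot: [[-0.993, 0.12, 0.001], [0.12, 0.993, 0.0], [-0.001, 0.001, -1.0]]
ft_force: [0.5, -0.2, -3.4]
opening: 0.0203
[0.44568556 0.21936798 0.08753179] [-0.11417815  0.69204327 -0.59132786  2.01636224  0.65185935  0.62672594
  0.30593903] [0.01029414 0.21616543 0.06581675]
```

View pics/s5.png

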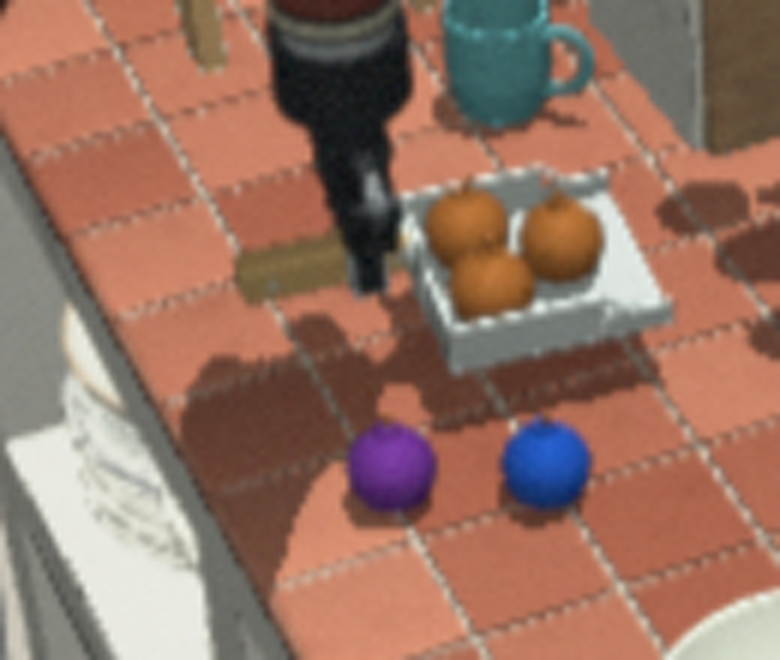

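View pics/sc5.png

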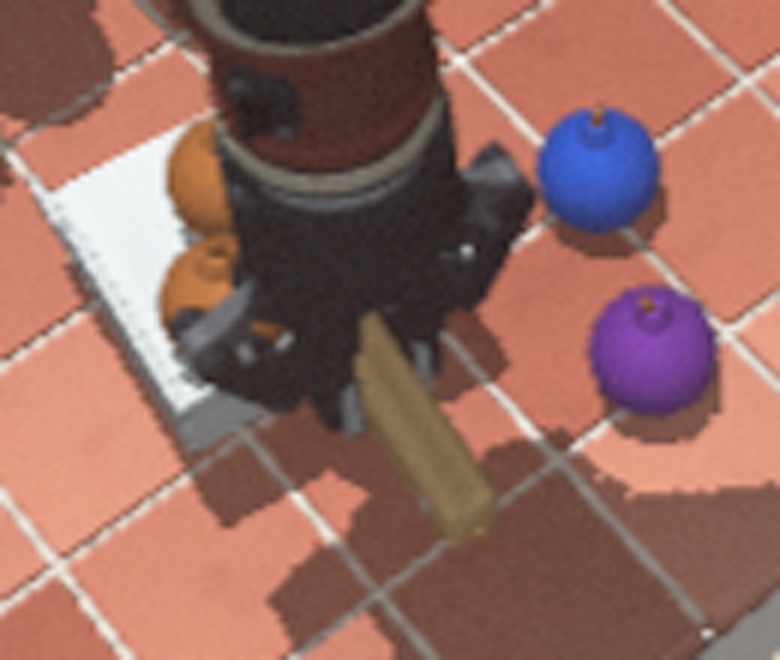

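```bash
cat > kin.py <<'E'
import numpy as np, itertools
from scipy.spatial.transform import Rotation as Ro
from scipy.optimize import least_squares
D=[([1.10846219,0.61595587,-0.01262027,1.42493583,0.00813869,1.10339854,-0.04040782],[.27410,-.58857,.24910],0),
([0.75764077,0.54804157,-0.36785786,1.58702903,0.21829984,1.0470755,0.44733435],[.5009,-.3188,.2505],0),
([0.14063057,0.4740423,-0.71185881,1.97638017,0.41392968,0.83794814,0.46913907],[.4449,.143,.2065],0),
([-0.11417815,0.69204327,-0.59132786,2.01636224,0.65185935,0.62672594,0.30593903],[.4457,.2194,.0875],0)]
R0=np.array([[.9065,.4222,0],[.4222,-.9065,0],[0,0,-1]])
Rs=[R0,np.array([[-.118,.993,0],[.993,.118,0],[0,0,-1]]),np.array([[-.955,.297,0],[.297,.955,0],[0,0,-1]]),np.array([[-.993,.12,0],[.12,.993,0],[0,0,-1]])]
Rz=lambda a:Ro.from_euler('z',a).as_matrix();Ry=lambda a:Ro.from_euler('y',a).as_matrix()
def fk(q,p,sg,c7=-np.pi/2):
    h,L1,L2,L3,a,b,e=p
    R=Rz(sg[0]*q[0]);x=np.array([0,0,h]);R=R@Ry(q[1]);R=R@Rz(sg[1]*q[2]);x=x+R@[a,0,L1]
    R=R@Ry(q[3]);x=x+R@[b,0,0];R=R@Rz(sg[2]*q[4]);x=x+R@[0,0,L2];R=R@Ry(q[5]);x=x+R@[e,0,L3];R=R@Rz(sg[3]*q[6]+c7)
    return x,R
def fit():
    best=None
    for sg in itertools.product([1,-1],repeat=4):
        for c in (0,np.pi/2,np.pi,-np.pi/2):
            e=sum(np.linalg.norm(fk(q,[0]*7,sg,c)[1]-Rm) for (q,_,_),Rm in zip(D,Rs))
            if best is None or e<best[0]: best=(e,sg,c)
    e,sg,c=best
    f=lambda p:np.r_[np.concatenate([fk(q,p,sg,c)[0]-np.array(P) for q,P,_ in D]),1e-3*np.array(p[4:])]
    s=least_squares(f,[.3,.4,.4,.25,0,0,0]);return e,sg,c,s.x,s.fun
if __name__=='__main__': 
    e,sg,c,p,fun=fit();print(e,sg,c,p.round(4));print(fun.round(4))
E
python3 kin.py
```

```text
0.006625842750711922 (-1, -1, -1, -1) 1.5707963267948966 [ 2.7592  0.6092  0.3781  2.8542 -0.0427  0.0064 -0.0039]
[ 0.0186  0.0108  0.0009  0.0058  0.0073  0.0009 -0.0047 -0.0033 -0.0018
  0.0049  0.0017  0.     -0.      0.     -0.    ]
```

```bash
cat > kin2.py <<'E'
from kin import *
sg=(-1,)*4;c=np.pi/2
def fk2(q,p):
    h,L1,L2,ya,yb,L3,xa,xb=p[:8]
    R=Rz(-q[0]);x=np.array([0,0,h]);R=R@Ry(q[1]);x=x+R@[0,ya,0];R=R@Rz(-q[2]);x=x+R@[xa,0,L1]
    R=R@Ry(q[3]);x=x+R@[xb,yb,0];R=R@Rz(-q[4]);x=x+R@[0,0,L2];R=R@Ry(q[5]);x=x+R@[0,0,L3];R=R@Rz(-q[6]+c)
    return x,R
def fit2(fix=.28):
    f=lambda v:np.r_[np.concatenate([fk2(q,[v[0],*v[1:5],fix,*v[5:]])[0]-np.array(P) for q,P,_ in D]),1e-2*v[3:]]
    s=least_squares(f,[.2,.4,.4,0,0,0,0]);return s
if __name__=='__main__':
    s=fit2();print(s.x.round(4),s.fun.round(4))
E
python3 kin2.py
```

```text
[ 2.486e-01  5.498e-01  3.720e-01 -1.250e-02 -9.300e-03  3.000e-04
 -5.000e-04] [ 0.     -0.      0.     -0.      0.     -0.      0.      0.      0.0001
 -0.     -0.     -0.     -0.0001 -0.0001  0.     -0.    ]
```

```bash
cat > ik.py <<'E'
from kin2 import *
from plan import toolR
s=fit2(.316);P8=[s.x[0],*s.x[1:5],.316,*s.x[5:]]
lo=np.array([-3.12,-.3,-1.34,.26,-1.36,.01,-2.84]);hi=np.array([3.12,2.06,1.32,2.42,4.5,1.98,2.84])
def err(q,p,R):
    x,Rq=fk2(q,P8);return np.r_[x-p,.3*Ro.from_matrix(Rq.T@R).as_rotvec()]
def ik(q0,p,R):
    s=least_squares(lambda q:np.r_[err(q,p,R),3e-3*(q-q0)],np.clip(q0,lo+1e-3,hi-1e-3),bounds=(lo,hi));return s.x,np.linalg.norm(err(s.x,p,R))
bowl=np.array([.524,-.211])
def gripfor(yaw,pitch,lip):  # lip 3d world; grip pt relative: scoop x -.095-.065
    S=Ro.from_euler('ZY',[yaw,pitch]).as_matrix();return lip+S@np.array([-.160,0,.045])
if __name__=='__main__':
    q=np.array([-0.114,0.692,-0.591,2.016,0.652,0.627,0.306])
    for yd in (0,-22,-45,-60,-75,-90,-120):
        yaw=np.radians(yd);u=np.array([np.cos(yaw),np.sin(yaw)]);lip=np.r_[bowl-.035*u,.095]
        qq=q.copy();p0=fk2(q,P8)[0]
        # go there
        for t in np.linspace(0,1,25)[1:]:
            pt=p0*(1-t)+t*gripfor(yaw,0,lip+[0,0,.05]);pt[2]=max(pt[2],.19)
            qq,e=ik(qq,pt,toolR(-.1205*(1-t)+t*yaw))
        out=[]
        for pit in np.radians([0,10,20,30,40,50,55]):
            qq,e=ik(qq,gripfor(yaw,pit,lip),toolR(yaw,pit))
            w=fk2(qq,P8); wr=w[0]-.316*w[1][:,2]
            out.append((int(round(np.degrees(pit))),round(e*1000,1),qq.round(2).tolist(),wr.round(2).tolist()))
        print(yd);[print('  ',o) for o in out[::2]+out[-1:]]
E
python3 ik.py
```

```text
0
   (0, np.float64(0.0), [1.03, 0.5, -0.73, 2.24, 0.61, 0.6, 1.42], [0.33, -0.21, 0.46])
   (20, np.float64(0.0), [0.86, 0.59, -0.72, 1.91, 0.47, 1.18, 1.46], [0.46, -0.21, 0.49])
   (40, np.float64(0.0), [0.66, 0.76, -0.64, 1.56, 0.43, 1.68, 1.46], [0.6, -0.21, 0.47])
   (55, np.float64(0.1), [0.46, 0.89, -0.4, 1.3, 0.37, 1.98, 1.57], [0.69, -0.21, 0.43])
   (55, np.float64(0.1), [0.46, 0.89, -0.4, 1.3, 0.37, 1.98, 1.57], [0.69, -0.21, 0.43])
-22
   (0, np.float64(0.0), [0.76, 0.45, -0.6, 2.3, 0.51, 0.52, 0.94], [0.34, -0.14, 0.46])
   (20, np.float64(0.0), [0.79, 0.57, -0.68, 1.92, 0.29, 1.13, 1.15], [0.47, -0.19, 0.49])
   (40, np.float64(0.0), [0.7, 0.77, -0.64, 1.55, 0.22, 1.64, 1.18], [0.59, -0.24, 0.47])
   (55, np.float64(0.0), [0.6, 0.93, -0.53, 1.27, 0.15, 1.98, 1.23], [0.68, -0.27, 0.43])
   (55, np.float64(0.0), [0.6, 0.93, -0.53, 1.27, 0.15, 1.98, 1.23], [0.68, -0.27, 0.43])
-45
   (0, np.float64(0.0), [0.49, 0.45, -0.49, 2.24, 0.42, 0.53, 0.46], [0.39, -0.07, 0.46])
   (20, np.float64(0.0), [0.73, 0.57, -0.66, 1.91, 0.14, 1.05, 0.8], [0.48, -0.17, 0.49])
   (40, np.flo
[... 1403 characters left out ...]
-0.73, 1.68, -0.23, 1.08, 0.39], [0.52, -0.29, 0.47])
   (55, np.float64(0.0), [1.02, 0.88, -0.79, 1.56, -0.32, 1.28, 0.48], [0.52, -0.38, 0.43])
   (55, np.float64(0.0), [1.02, 0.88, -0.79, 1.56, -0.32, 1.28, 0.48], [0.52, -0.38, 0.43])
-120
   (0, np.float64(0.0), [0.12, 0.69, -0.15, 1.63, 0.13, 0.83, -0.61], [0.62, -0.04, 0.46])
   (20, np.float64(0.0), [0.51, 0.62, -0.44, 1.73, -0.12, 0.72, -0.27], [0.55, -0.16, 0.49])
   (40, np.float64(0.0), [0.94, 0.69, -0.76, 1.78, -0.36, 0.71, 0.08], [0.49, -0.28, 0.47])
   (55, np.float64(0.0), [1.19, 0.84, -0.94, 1.8, -0.47, 0.76, 0.29], [0.44, -0.36, 0.43])
   (55, np.float64(0.0), [1.19, 0.84, -0.94, 1.8, -0.47, 0.76, 0.29], [0.44, -0.36, 0.43])
```

```bash
cat > plan2.py <<'E'
from plan import *
from workcell import r
def ease(wps,p=None,R=None,g=5):
    o=r.get_obs()
    p=np.array(o['position'] if p is None else p);R=np.array(o['eef_rot'] if R is None else R)
    for pt,yaw0,pit0,yaw1,pit1,n in wps:
        p0=p.copy();pt=np.array(pt)
        for i in range(n):
            t=(i+1)/n;t=t*t*t*(10-15*t+6*t*t) if n>8 else t*t*(3-2*t)
            tp=p0+(pt-p0)*t;Rt=toolR(yaw0+(yaw1-yaw0)*t,pit0+(pit1-pit0)*t)
            s=np.round(R.T@(tp-p)*1000,0);w=np.round(Ro.from_matrix(R.T@Rt).as_rotvec(),2)
            print([int(v) for v in s]+[float(v) for v in w]+[g],end=',')
            p=p+R@s/1000;R=R@Ro.from_rotvec(w).as_matrix()
            if i%12==11: print()
        print('\n--',p.round(4),R.round(3).tolist())
    return p,R
E
python3 - <<'E'
from plan2 import *
a=-.1205;b=np.radians(-75)
ease([((.4457,.2194,.19),a,0,a,0,10),((.473,-.023,.195),a,0,b,0,26)])
E
```

```text
[0, 0, -1, -0.0, -0.0, 0.0, 5],[0, 0, -5, -0.0, -0.0, 0.0, 5],[0, 0, -11, -0.0, -0.0, 0.0, 5],[0, 0, -16, -0.0, -0.0, 0.0, 5],[0, 0, -18, -0.0, -0.0, 0.0, 5],[0, 0, -19, -0.0, -0.0, 0.0, 5],[0, 0, -16, -0.0, -0.0, 0.0, 5],[0, 0, -11, -0.0, -0.0, 0.0, 5],[0, 0, -5, -0.0, -0.0, 0.0, 5],[0, 0, -1, -0.0, -0.0, 0.0, 5],
-- [0.4456 0.2193 0.1903] [[-0.993, 0.12, -0.0], [0.12, 0.993, -0.0], [0.0, -0.0, -1.0]]
[0, 0, 0, -0.0, -0.0, 0.0, 5],[0, -1, 0, -0.0, -0.0, 0.01, 5],[-1, -2, 0, -0.0, -0.0, 0.01, 5],[-1, -4, 0, -0.0, -0.0, 0.01, 5],[-1, -5, 0, -0.0, -0.0, 0.03, 5],[-2, -8, 0, -0.0, -0.0, 0.04, 5],[-4, -9, -1, -0.0, -0.0, 0.05, 5],[-4, -11, 0, -0.0, -0.0, 0.06, 5],[-6, -12, 0, -0.0, -0.0, 0.06, 5],[-7, -14, 0, -0.0, -0.0, 0.08, 5],[-9, -13, -1, -0.0, -0.0, 0.08, 5],[-11, -14, 0, -0.0, -0.0, 0.08, 5],
[-12, -13, 0, -0.0, -0.0, 0.08, 5],[-12, -12, -1, -0.0, -0.0, 0.09, 5],[-14, -10, 0, -0.0, 0.0, 0.08, 5],[-14, -9, 0, -0.0, 0.0, 0.08, 5],[-13, -7, -1, -0.0, 0.0, 0.08, 5],[-12, -6, 0, -0.0, 0.0, 0.06, 5],[-11, -4, 0, -0.0, 0.0, 0.06, 5],[-10, -3, 0, -0.0, 0.0, 0.05, 5],[-7, -2, 0, -0.0, 0.0, 0.04, 5],[-6, -1, -1, -0.0, 0.0, 0.03, 5],[-4, -1, 0, -0.0, 0.0, 0.01, 5],[-2, 0, 0, -0.0, 0.0, 0.01, 5],
[-1, 0, 0, -0.0, 0.0, 0.01, 5],[0, 0, 0, -0.0, 0.0, -0.0, 5],
-- [ 0.4731 -0.0231  0.1953] [[-0.258, 0.966, -0.0], [0.966, 0.258, -0.0], [-0.0, -0.0, -1.0]]
```

```bash
python3 -m jog '[[0,0,-2,0,0,0,5],[0,0,-5,0,0,0,5],[0,0,-10,0,0,0,5],[0,0,-14,0,0,0,5],[0,0,-17,0,0,0,5],[0,0,-18,0,0,0,5],[0,0,-15,0,0,0,5],[0,0,-11,0,0,0,5],[0,0,-6,0,0,0,5],[0,0,-4,0,0,0,5],[0,0,-1,0,0,0,5],[0,0,0,0,0,0,5]]'
python3 -m jog '[[0,-1,0,0,0,0,5],[0,-2,0,0,0,0.01,5],[-1,-2,0,0,0,0.01,5],[-1,-4,0,0,0,0.02,5],[-1,-6,0,0,0,0.03,5],[-2,-8,0,0,0,0.04,5],[-4,-9,0,0,0,0.05,5],[-4,-11,0,0,0,0.06,5],[-6,-12,0,0,0,0.06,5],[-7,-13,0,0,0,0.07,5],[-9,-13,0,0,0,0.08,5],[-11,-14,0,0,0,0.08,5]]'
python3 -m jog '[[-12,-13,0,0,0,0.08,5],[-12,-12,0,0,0,0.08,5],[-14,-10,0,0,0,0.08,5],[-14,-9,0,0,0,0.08,5],[-13,-7,0,0,0,0.08,5],[-12,-6,0,0,0,0.06,5],[-11,-4,0,0,0,0.06,5],[-10,-3,0,0,0,0.05,5],[-7,-2,0,0,0,0.04,5],[-6,-1,0,0,0,0.03,5],[-4,-1,0,0,0,0.02,5],[-2,0,0,0,0,0.01,5]]'
python3 -m jog '[[-1,0,0,0,0,0.01,5],[0,0,0,0,0,0,5],[0,0,0,0,0,0,5],[0,0,0,0,0,0,5]]'
python3 - <<'E'
from h import *
d=r.get_image('side');cv2.imwrite('pics/s6.png',d['frame'][:,:,::-1]);print(r.get_obs()['position'],r.get_obs()['eef_rot'],r.get_obs()['joint_pos'])
d=r.get_image('scene');crop(d['frame'],200,120,460,310,3,'pics/sc6.png')
E
```

```text
clock: 6.53
position: [0.4454, 0.2192, 0.1901]
eef_rot: [[-0.993, 0.12, -0.001], [0.12, 0.993, -0.0], [0.001, -0.001, -1.0]]
ft_force: [0.2, 0.4, -2.6]
opening: 0.0203
clock: 7.53
position: [0.457, 0.1118, 0.1905]
eef_rot: [[-0.804, 0.594, 0.0], [0.594, 0.804, 0.0], [-0.0, 0.0, -1.0]]
ft_force: [-0.5, -0.7, -3.5]
opening: 0.0203
clock: 8.53
position: [0.4733, -0.0243, 0.1903]
eef_rot: [[-0.266, 0.964, -0.0], [0.964, 0.266, 0.0], [0.0, -0.0, -1.0]]
ft_force: [0.1, 0.3, -3.3]
opening: 0.0205
clock: 8.87
position: [0.4736, -0.0244, 0.1904]
eef_rot: [[-0.259, 0.966, 0.0], [0.966, 0.259, 0.0], [0.0, 0.0, -1.0]]
ft_force: [0.6, 0.4, -3.0]
opening: 0.0205
[ 0.47359855 -0.02443774  0.19035301] [[-2.59036340e-01  9.65867574e-01  6.10733567e-05]
 [ 9.65867516e-01  2.59036301e-01  3.68803518e-04]
 [ 3.40395143e-04  1.54522285e-04 -9.99999930e-01]] [ 0.29846528  0.45375373 -0.41293596  1.98395797  0.25923272  0.75437538
 -0.00553513]
```

View pics/s6.png

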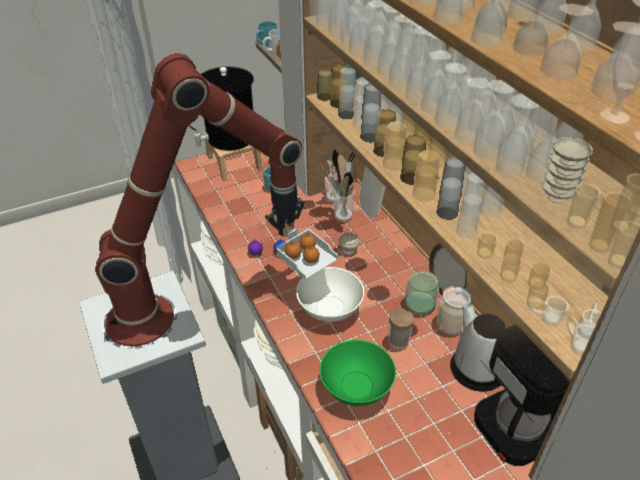

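View pics/sc6.png

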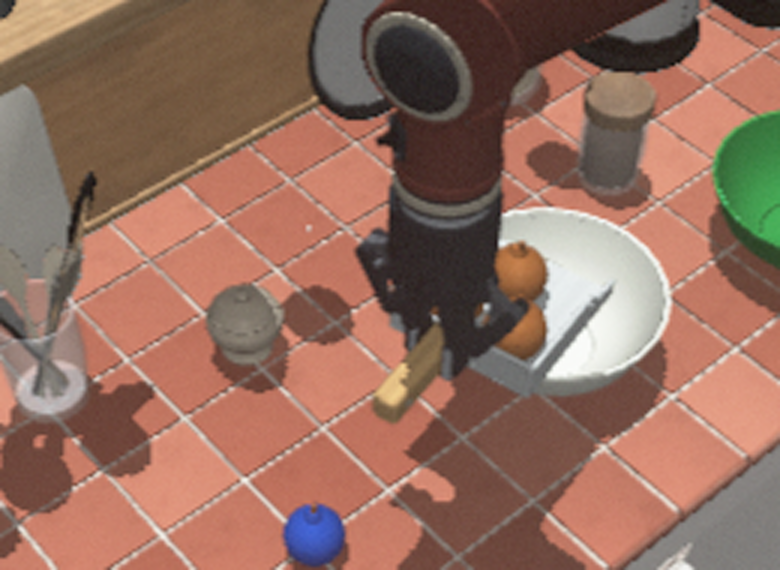

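Run:
```python
from h import *
d=r.get_image('side')
t=np.radians(np.arange(0,360,3))
q=proj(d,np.c_[.524+.1*np.cos(t),-.211+.1*np.sin(t),np.full(t.size,.075)])
f=d['frame'][:,:,::-1].copy()
for u in q: cv2.circle(f,tuple(int(round(v)) for v in u),0,(0,0,255),-1)
cv2.imwrite('pics/s7.png',cv2.resize(f[210:340,250:390],None,fx=5,fy=5,interpolation=cv2.INTER_NEAREST))
from plan2 import *
from ik import gripfor
b=np.arctan2(-.966,.259);u=np.array([np.cos(b),np.sin(b)]);B=np.array([.524,-.211])
p,R=ease([(gripfor(b,.2,np.r_[B-.045*u,.098]),b,0,b,.2,10)])
# constant-rate tip about lip
n=18
for i in range(n):
    pit=.2+(i+1)*.035;tp=gripfor(b,pit,np.r_[B-.045*u,.098]);Rt=toolR(b,pit)
    s=np.round(R.T@(tp-p)*1000,0);w=np.round(Ro.from_matrix(R.T@Rt).as_rotvec(),3)
    print([int(v) for v in s]+w.tolist()+[5],end=',')
    p=p+R@s/1000;R=R@Ro.from_rotvec(w).as_matrix()
print(p)
```

```text
[0, 0, 0, 0.0, 0.0, -0.0, 5],[0, 0, 1, 0.0, 0.01, -0.0, 5],[0, 0, 2, 0.0, 0.02, -0.0, 5],[0, 0, 2, 0.0, 0.03, -0.0, 5],[0, 0, 3, 0.0, 0.04, -0.0, 5],[-1, 0, 3, 0.0, 0.04, -0.0, 5],[0, 0, 3, 0.0, 0.03, -0.0, 5],[0, 0, 1, 0.0, 0.02, -0.0, 5],[-1, 0, 1, 0.0, 0.01, -0.0, 5],[0, 0, 0, 0.0, -0.0, -0.0, 5],
-- [ 0.4737 -0.0252  0.1741] [[-0.254, 0.966, -0.051], [0.947, 0.259, 0.192], [0.199, 0.0, -0.98]]
[-1, 0, -5, 0.0, 0.035, -0.0, 5],[-2, 0, -6, 0.0, 0.035, -0.0, 5],[-2, 0, -5, 0.0, 0.035, -0.0, 5],[-1, 0, -6, 0.0, 0.035, -0.0, 5],[-2, 0, -6, 0.0, 0.035, -0.0, 5],[-2, 0, -5, 0.0, 0.035, -0.0, 5],[-1, 0, -6, 0.0, 0.035, -0.0, 5],[-2, 0, -5, 0.0, 0.035, -0.0, 5],[-2, 0, -6, 0.0, 0.035, -0.0, 5],[-1, 0, -5, 0.0, 0.035, -0.0, 5],[-2, 0, -6, 0.0, 0.035, -0.0, 5],[-2, 0, -6, 0.0, 0.035, -0.0, 5],[-1, 0, -5, 0.0, 0.035, -0.0, 5],[-2, 0, -6, 0.0, 0.035, -0.0, 5],[-2, 0, -5, 0.0, 0.035, -0.0, 5],[-1, 0, -6, 0.0, 0.035, -0.0, 5],[-2, 0, -5, 0.0, 0.035, -0.0, 5],[-2, 0, -6, 0.0, 0.035, -0.0, 5],[ 0.49259785 -0.09563096  0.24625648]
```

View pics/s7.png

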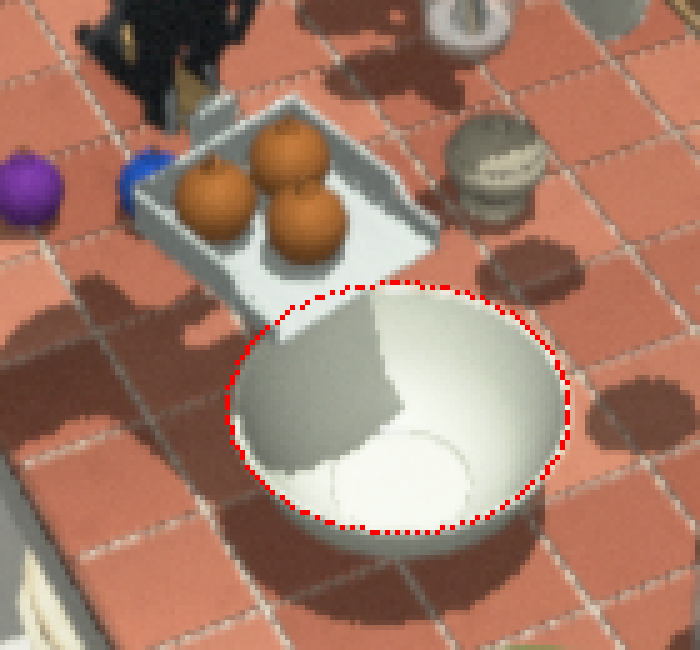

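The bowl's computed rim matches the side image, and all three onions are on the pan. Lowering with a slight pitch, then tipping about the lip.

```bash
python3 -m jog '[[0,0,1,0,0.01,0,5],[0,0,2,0,0.02,0,5],[0,0,2,0,0.03,0,5],[0,0,3,0,0.04,0,5],[-1,0,3,0,0.04,0,5],[0,0,2,0,0.03,0,5],[0,0,1,0,0.02,0,5],[-1,0,1,0,0.01,0,5]]'
python3 -m jog '[[-1,0,-4,0,0.025,0,5],[-2,0,-6,0,0.035,0,5],[-2,0,-5,0,0.035,0,5],[-1,0,-6,0,0.035,0,5],[-2,0,-6,0,0.035,0,5],[-1,0,-5,0,0.035,0,5]]'
python3 - <<'E'
from h import *
d=r.get_image('side');crop(d['frame'],230,170,400,340,4,'pics/s8.png')
E
```

```text
clock: 9.68
position: [0.4738, -0.0266, 0.1747]
eef_rot: [[-0.251, 0.967, -0.052], [0.947, 0.256, 0.193], [0.2, -0.0, -0.98]]
ft_force: [-0.3, 0.1, -2.3]
opening: 0.0205
clock: 10.18
position: [0.4787, -0.0432, 0.2037]
eef_rot: [[-0.238, 0.966, -0.1], [0.889, 0.258, 0.377], [0.39, 0.001, -0.921]]
ft_force: [0.2, -0.6, -3.1]
opening: 0.0203
```

View pics/s8.png

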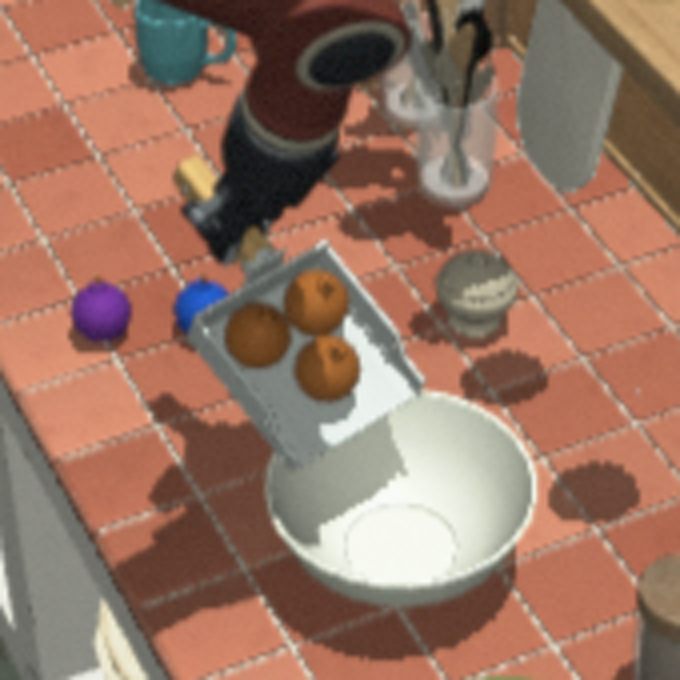

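```bash
python3 -m jog '[[-2,0,-5,0,0.035,0,5],[-1,0,-6,0,0.035,0,5],[-2,0,-5,0,0.03,0,5],[-1,0,-3,0,0.02,0,5],[0,0,0,0,0,0,5],[0,0,0,0,0,0,5]]'
python3 - <<'E'
from h import *
d=r.get_image('side');crop(d['frame'],230,170,400,340,4,'pics/s9.png')
E
```

```text
clock: 10.73
position: [0.4819, -0.0558, 0.2178]
eef_rot: [[-0.224, 0.966, -0.128], [0.839, 0.258, 0.48], [0.496, 0.0, -0.868]]
ft_force: [0.7, 0.9, -2.5]
opening: 0.0208
```

View pics/s9.png

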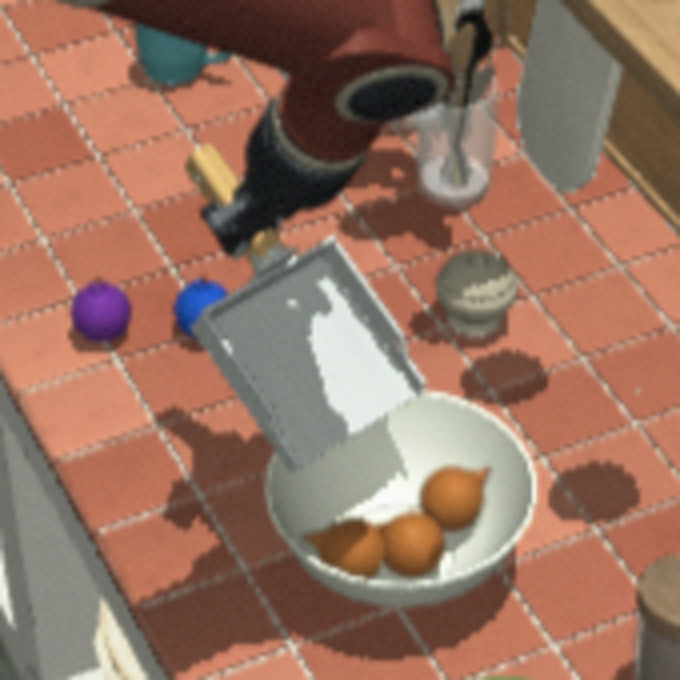

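All three onions are in the bowl, at crop pixels (350,548), (412,544) and (455,497). Next I'll level the scoop upward and go back.

Run:
```python
from plan2 import *
b=np.arctan2(-.966,.258);a=-.1205
p,R=ease([((.485,-.05,.25),b,.519,b,.40,4),((.474,-.01,.20),b,.40,b,0,8),((.4457,.2194,.19),b,0,a,0,20),((.4457,.2194,.065),a,0,a,0,10)])
```

```text
[3, 1, -4, -0.0, -0.02, 0.0, 5],[7, 1, -9, -0.0, -0.04, 0.0, 5],[6, 2, -9, -0.0, -0.04, 0.0, 5],[2, 1, -5, -0.0, -0.02, 0.0, 5],
-- [ 0.4856 -0.0504  0.2503] [[-0.239, 0.966, -0.101], [0.89, 0.259, 0.376], [0.389, 0.0, -0.921]]
[1, 0, 3, -0.0, -0.02, 0.0, 5],[2, 0, 7, -0.0, -0.04, 0.0, 5],[4, 0, 10, -0.0, -0.07, 0.0, 5],[5, 0, 11, -0.0, -0.07, 0.0, 5],[5, -1, 10, 0.0, -0.07, 0.0, 5],[6, 0, 9, 0.0, -0.07, 0.0, 5],[4, 0, 6, 0.0, -0.04, 0.0, 5],[2, 0, 2, 0.0, -0.02, 0.0, 5],
-- [ 0.4738 -0.0103  0.2001] [[-0.259, 0.966, 0.0], [0.966, 0.259, -0.0], [-0.0, 0.0, -1.0]]
[0, 0, 0, 0.0, 0.0, -0.0, 5],[2, 0, 0, 0.0, 0.0, -0.01, 5],[4, 1, 0, 0.0, 0.0, -0.02, 5],[7, 1, 1, 0.0, 0.0, -0.04, 5],[11, 2, 0, 0.0, 0.0, -0.05, 5],[13, 4, 1, 0.0, 0.0, -0.07, 5],[16, 5, 0, 0.0, 0.0, -0.09, 5],[17, 8, 1, 0.0, 0.0, -0.1, 5],[18, 10, 1, 0.0, 0.0, -0.1, 5],[17, 13, 1, -0.0, 0.0, -0.11, 5],[17, 14, 1, -0.0, 0.0, -0.11, 5],[13, 16, 1, -0.0, 0.0, -0.11, 5],
[11, 15, 1, -0.0, 0.0, -0.1, 5],[9, 15, 0, -0.0, 0.0, -0.08, 5],[6, 12, 1, -0.0, 0.0, -0.08, 5],[3, 10, 0, -0.0, 0.0, -0.05, 5],[3, 7, 1, -0.0, 0.0, -0.04, 5],[1, 4, 0, -0.0, 0.0, -0.02, 5],[0, 2, 0, -0.0, 0.0, -0.01, 5],[0, 0, 0, -0.0, 0.0, 0.0, 5],
-- [0.4459 0.2196 0.19  ] [[-0.993, 0.119, 0.0], [0.119, 0.993, -0.0], [-0.0, -0.0, -1.0]]
[0, 0, 1, -0.0, 0.0, 0.0, 5],[0, 0, 6, -0.0, 0.0, 0.0, 5],[0, 0, 13, -0.0, 0.0, 0.0, 5],[0, 0, 20, -0.0, 0.0, 0.0, 5],[0, 0, 23, -0.0, 0.0, 0.0, 5],[0, 0, 22, -0.0, 0.0, 0.0, 5],[0, 0, 20, -0.0, 0.0, 0.0, 5],[0, 0, 13, -0.0, 0.0, 0.0, 5],[0, 0, 6, -0.0, 0.0, 0.0, 5],[0, 0, 1, -0.0, 0.0, 0.0, 5],
-- [0.446  0.2196 0.065 ] [[-0.993, 0.119, 0.0], [0.119, 0.993, -0.0], [-0.0, -0.0, -1.0]]
```

```bash
python3 -m jog '[[3,1,-4,0,-0.02,0,5],[7,1,-9,0,-0.04,0,5],[6,2,-9,0,-0.04,0,5],[2,1,-5,0,-0.02,0,5],[1,0,3,0,-0.02,0,5],[2,0,7,0,-0.04,0,5],[4,0,10,0,-0.07,0,5],[5,0,11,0,-0.07,0,5],[5,0,10,0,-0.07,0,5],[6,0,9,0,-0.07,0,5],[4,0,6,0,-0.04,0,5],[2,0,2,0,-0.02,0,5]]'
python3 -m jog '[[0,0,0,0,0,0,5],[2,0,0,0,0,-0.01,5],[4,1,0,0,0,-0.02,5],[7,1,1,0,0,-0.04,5],[11,2,0,0,0,-0.05,5],[13,4,1,0,0,-0.07,5],[16,5,0,0,0,-0.09,5],[17,8,1,0,0,-0.1,5],[18,10,1,0,0,-0.1,5],[17,13,1,0,0,-0.11,5],[17,14,1,0,0,-0.11,5],[13,16,1,0,0,-0.11,5]]'
python3 -m jog '[[11,15,1,0,0,-0.1,5],[9,15,0,0,0,-0.08,5],[6,12,1,0,0,-0.08,5],[3,10,0,0,0,-0.05,5],[3,7,1,0,0,-0.04,5],[1,4,0,0,0,-0.02,5],[0,2,0,0,0,-0.01,5],[0,0,0,0,0,0,5],[0,0,0,0,0,0,5]]'
python3 -m jog '[[0,0,3,0,0,0,5],[0,0,8,0,0,0,5],[0,0,14,0,0,0,5],[0,0,20,0,0,0,5],[0,0,22,0,0,0,5],[0,0,20,0,0,0,5],[0,0,18,0,0,0,5],[0,0,11,0,0,0,5],[0,0,6,0,0,0,5],[0,0,3,0,0,0,5],[0,0,0,0,0,0,5],[0,0,0,0,0,0,5]]'
python3 - <<'E'
from h import *
d=r.get_image('side');crop(d['frame'],190,170,380,330,4,'pics/s10.png');print(r.get_obs()['position'])
E
```

```text
clock: 11.78
position: [0.4731, -0.0078, 0.1991]
eef_rot: [[-0.263, 0.965, -0.002], [0.965, 0.263, -0.001], [-0.0, -0.002, -1.0]]
ft_force: [-0.1, -0.8, -2.2]
opening: 0.0206
clock: 12.78
position: [0.4556, 0.1481, 0.1932]
eef_rot: [[-0.882, 0.472, -0.0], [0.472, 0.882, 0.001], [0.001, 0.001, -1.0]]
ft_force: [0.4, 0.5, -0.7]
opening: 0.0206
clock: 13.53
position: [0.4475, 0.2185, 0.19]
eef_rot: [[-0.993, 0.121, -0.0], [0.121, 0.993, -0.001], [-0.0, -0.001, -1.0]]
ft_force: [-0.5, 0.0, -1.0]
opening: 0.0206
clock: 14.53
position: [0.4477, 0.2197, 0.0657]
eef_rot: [[-0.993, 0.119, 0.001], [0.119, 0.993, 0.001], [-0.001, 0.001, -1.0]]
ft_force: [-0.0, 0.6, -1.9]
opening: 0.0204
[0.44781964 0.21972832 0.06587359]
```

View pics/s10.png

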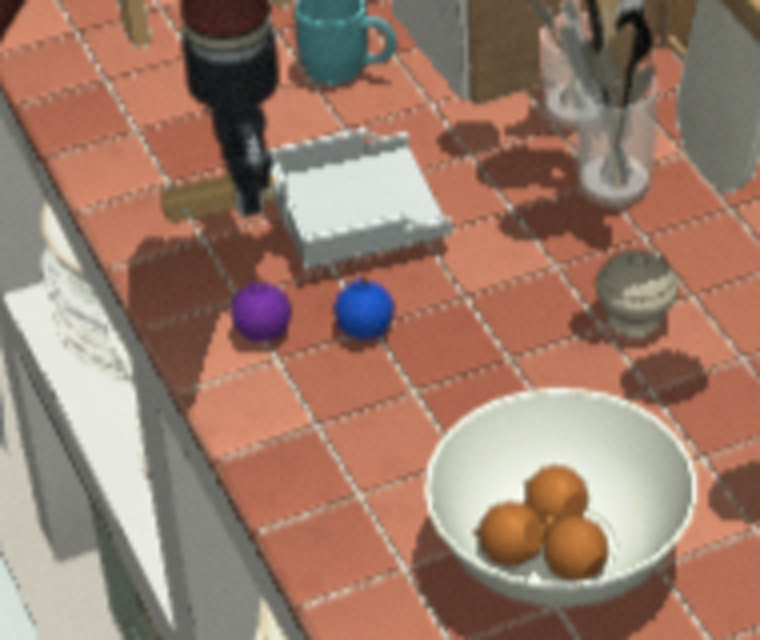

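The scoop hovers level and empty at crop (350,195), and the three onions lie at the bottom of the bowl. Lowering the last 17 mm in small steps.

```bash
python3 -m jog '[[0,0,4,0,0,0,5],[0,0,4,0,0,0,5],[0,0,3,0,0,0,5],[0,0,2,0,0,0,5],[0,0,2,0,0,0,5],[0,0,1,0,0,0,5],[0,0,0,0,0,0,5],[0,0,0,0,0,0,5]]'
python3 -m jog '[[0,0,1,0,0,0,5],[0,0,0,0,0,0,5],[0,0,0,0,0,0,5]]'
```

```text
clock: 15.25
position: [0.4473, 0.2194, 0.0491]
eef_rot: [[-0.993, 0.119, -0.0], [0.119, 0.993, 0.0], [0.0, 0.0, -1.0]]
ft_force: [0.2, 0.3, -2.5]
opening: 0.0201
clock: 15.5
position: [0.4474, 0.2195, 0.0482]
eef_rot: [[-0.993, 0.119, 0.0], [0.119, 0.993, 0.0], [-0.0, 0.0, -1.0]]
ft_force: [-0.4, 0.5, -1.4]
opening: 0.0204
```

```bash
python3 -m jog '[[0,0,1,0,0,0,5],[0,0,0,0,0,0,5],[0,0,0,0,0,0,24],[0,0,0,0,0,0,28],[0,0,0,0,0,0,36],[0,0,0,0,0,0,48],[0,0,0,0,0,0,55],[0,0,0,0,0,0,55],[0,0,0,0,0,0,55],[0,0,0,0,0,0,55]]' 20
python3 -m jog '[[0,0,-4,0,0,0,55],[0,0,-10,0,0,0,55],[0,0,-15,0,0,0,55],[0,0,-20,0,0,0,55],[0,0,-25,0,0,0,55],[0,0,-25,0,0,0,55],[0,0,-25,0,0,0,55],[0,0,-20,0,0,0,55],[0,0,-10,0,0,0,55],[0,0,-3,0,0,0,55],[0,0,0,0,0,0,55],[0,0,0,0,0,0,55]]'
python3 - <<'E'
from h import *
d=r.get_image('side');crop(d['frame'],190,140,380,330,3,'pics/s11.png')
d=r.get_image('scene');cv2.imwrite('pics/sc11.png',d['frame'][:,:,::-1])
E
```

```text
clock: 16.33
position: [0.4472, 0.2193, 0.047]
eef_rot: [[-0.993, 0.119, -0.0], [0.119, 0.993, 0.0], [0.0, 0.0, -1.0]]
ft_force: [-0.5, 0.6, 0.2]
opening: 0.0552
clock: 17.33
position: [0.4468, 0.2187, 0.2033]
eef_rot: [[-0.993, 0.12, -0.001], [0.12, 0.993, -0.001], [0.001, -0.001, -1.0]]
ft_force: [0.4, -0.3, -0.1]
opening: 0.0552
```

View pics/s11.png

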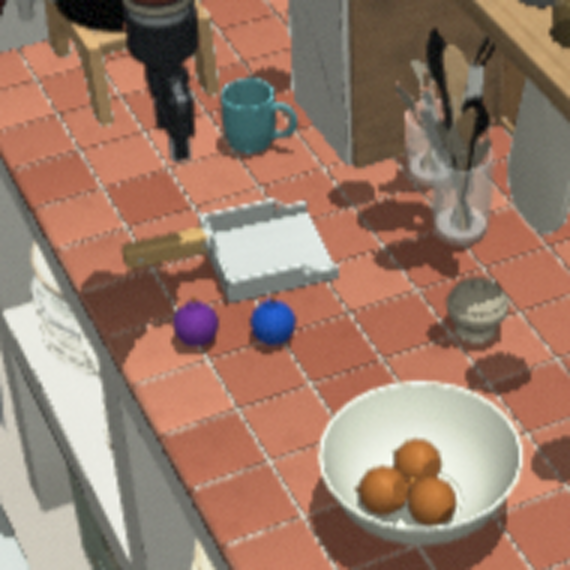

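View pics/sc11.png

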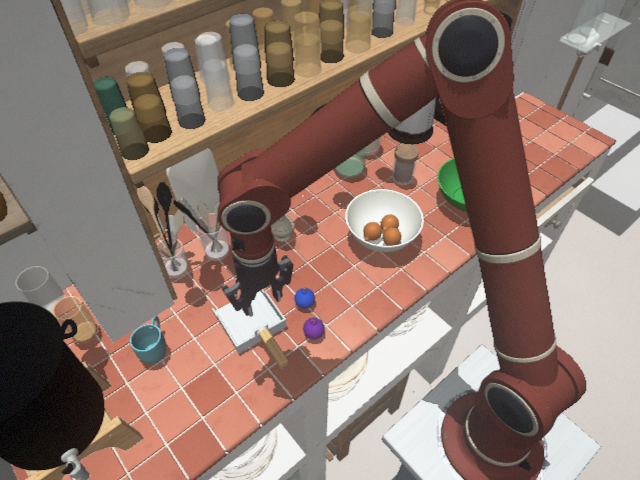

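The scoop lies flat and released, the onions rest in the bowl near scene pixel (383,230), the bowl hasn't moved, and the arm is clear of everything.

```bash
python3 -c "
from workcell import r
print(r.finish_job())"
```

```text
the job is handed in; nothing more can be done
None
```

I gripped the scoop by its handle at 110 N and carried it level to the white bowl. All three onions rolled off into the bowl once the scoop leaned about 30°. I then laid the empty scoop flat near its starting place, opened the fingers and backed the arm away. I handed the job in at about 17.5 s; no verdict was given.

**Last checks:**
- **Pictures:** the scoop lies flat, right way up and empty. The three onions rest at the bottom of the bowl, and the bowl, mug, sugar bowl, coffee jar and look-alikes look unmoved by eye. I did not measure their final positions.
- **Gripper:** it is open and clear, about 0.2 m up. The force reading is about 0.4 N per axis, which is sensor noise.

**One disagreement:** an early wrist-camera fit placed the scoop about 15 mm off, because that picture was taken while the arm was still settling. The scene and side cameras agreed to within about 2 mm. A fresh wrist picture matched them roughly, with the handle's sides within about 1 mm, so I used those values.

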